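# Swing in the crate's bail and stack the caddy on it

## Task

One of the two wire bails of the grey stacking crate is still folded outward: swing it over so that it lies flat across the crate's mouth like its twin at the other end. Then lift the wooden caddy by its handle and set it down on the two bails, upright and centred over the crate, its long side along the crate's long side; put it down, do not drop it. Leave the clay pot and the white ribbon spool where they stand.

Things in the scene. Friction and masses are not known exactly. Their poses are not given: they have to be found in the camera images.
- crate: grey open crate, 170 (x) x 130 (y) x 90 mm high, walls 5, fixed; ribbon spools inside, up to 33 mm high. Origin under its centre, x along its long side. At each end a U-shaped bail of 8 mm steel wire on lugs (tops at 104 mm) outside the long walls, hinge axis at x = +/-80, z = 96 mm. The -x bail is fixed and lies in, its cross-bar at x = -32; the +x bail moves (bail).
- bail (a joint): hinge of the moving bail, about the crate's y. 0: the bail points level outward (crate +x); pi/2: straight up; pi (stop): level inward across the mouth, cross-bar at crate x = +32 mm, 2 mm above the rim. Starts at 0 to 0.6. Slight friction (about 1 N at the bar) keeps it where it is left.
- bail_bar (a point): middle of the moving bail's cross-bar (on the axis of the 8 mm wire); the bar is 142 mm long, parallel to the crate's y, 48 mm from the hinge axis. Moves with the bail.
- bail_hinge (a point): middle of the moving bail's hinge axis: crate x = +80, y = 0, 96 mm above the table; axes as the crate's.
- crate_seat (a point): where the underside centre of the stacked caddy belongs: over the crate's centre, level with the tops of the two bails when in, 100 mm above the table; axes as the crate's. (Beware: a tall cardboard carton stands at the left of the table, y above about 0.33 m, x above 0.43 m.)
- caddy: small open wooden caddy, 130 (x) x 90 (y) mm, walls 35 mm high, about 0.28 kg, loose. Origin at the centre of its underside, x along its long side. A straight handle bar runs along x over its middle between two upright end boards: 16 mm wide (y), 20 mm high, 114 mm between the boards, its middle 82 mm and its top 92 mm above the underside.
- clay_pot: bystander: terracotta flower pot, 75 mm wide, 70 mm high, origin under its centre, loose
- white_spool: bystander: spool of white ribbon lying flat, 100 mm wide, 50 mm high, origin under its centre, loose

How it is judged:
By the outcome, as a careful person would: the job done as asked, in the order asked, and still so for the second after the job is handed in, with the robot touching nothing.
It also fails if it takes over 53 s, if anything falls off the work surface, if the arm or the gripper's body presses on something with over 40 N, if the wrist force passes 120 N, or if a joint passes its speed limit or range.

## Robot

A 7-joint arm with a two-finger parallel gripper is mounted at the origin on a cart in front of the work surface, level with it; the furniture and walls round the work are solid. World frame = base frame: x ahead of the robot, y to its left, z up, the work surface at z = 0. Lengths are in m, angles in rad, forces in N, time in s.
With the tool pointing down it reaches from about 0.4 to 0.85 m from the base axis. Payload 10.4 kg.
Tool frame: the origin (TCP) lies midway between the tips of the shut fingers; the grasp point (between the pads) lies 19 mm behind it; z points along the fingers, y is the line along which they close (so a half turn about z gives the same grasp; the last joint's range is limited). The gripper opens to 87 mm and grips with 3 to 60 N. Pads are 19 mm wide; open, the fingers measure 117 mm over their backs; the gripper's body (75 mm by 190 mm) begins 51 mm behind the grasp point.
Start: joints at [-1.361, 0.332, -0.065, 1.46, 0.022, 1.35, -0.088], TCP at [0.144, 0.608, 0.223] pointing down, gripper open.
Joint ranges: [-2.6, 2.6], [-0.5, 2.12], [-1.47, 1.34], [0.16, 2.42], [-1.27, 4.41], [0.06, 2.06], [-2.6, 2.6]. Speed limits (rad/s): [2.22, 2.22, 2.79, 2.79, 3.14, 3.14, 3.14].

## Interface

Orientations are given as a unit quaternion [x, y, z, w].
In Python, from bench import sensors, eyes, order gives the robot as it stands.
- The arm moves only by the tool arm_command, never from a script. Its argument "steps" is a list of rows, each an object with "rot": the turn, a rotation vector about the world's x, y, z in degrees, a list of three; "slide": the shift along the world's x, y, z in m, a list of three; "grip": the opening, from 0 (shut) to 1 (fully open). A call has exactly 8 rows; each row shifts and turns the commanded pose from where the row before left it; what a row does not reach is not made up. A row lasts 1/8 s, in which the tool goes at most 62.5 mm and 10.7 degrees, less where a joint would pass 70% of its speed; a pose out of reach is approached as far as the arm can. A call with a gripper value outside its range is refused whole. The fingers move at their own pace and stop on an object; "newtons" is the grip in N (left out, the last holds). Time passes only in rows, so rows that do not move let the fingers close, or fill a call up. It gives the time, the measured TCP pose, the force, the opening and the grip force at its end, in the units of the state.
- sensors.read_state(): the state, without advancing time (a new reading comes with each control period).
- eyes.camera(name): name is "side" or "top"; returns a dict with "pixels" (384x512x3 uint8, red, green, blue), "intrinsics" (3x3 intrinsics, pixels), "pose" (4x4, takes a point from camera to world coordinates). Camera axes: x right, y down, z forward; pixel columns grow to the right and rows downward; lengths in m; the calibration is good to about 2 mm. A picture is of the moment at which its call begins. There is no depth.
- order.close_job(): hands the job in; it is judged then, once.
Trained networks look in a picture, given as the dict that the camera call returned (one of the last four; its "shot" number tells which), for a name from the list of things; names that differ only in an ending like _2 or _b are one class to them, and where a whole thing is asked for, a point or a joint stands for the part that bears it (a point fixed in the world has none). Each returns a list of dicts, best first, with "conf" (0 to 1); they miss things now and then, are a little off and sometimes report something else, mostly with a low value. They report only what shows in the picture. A call takes as long as a camera call.
- eyes.look_for(name, picture): "bbox" ([left, top, right, bottom] in pixels, round what is visible of it).
The state is a dict: "time": time; "joint_positions": joint angles; "joint_vel": joint speeds; "joint_torque": joint torques, N m; "ee_pos": TCP position; "eef_rot": TCP orientation; "ft_force": force on the tool from outside, world axes, zero at the start; "torque": the same for the moment, N m; "width": finger opening in m; "grip_force": force on a finger pad.
Only numpy, scipy, OpenCV 4.12 (cv2) and the standard library are available. Lean on these libraries where they do the work, as an engineer would, in place of code of your own. Each camera call takes 0.05 s, during which the arm holds its last target. There are 200 camera calls.

## Working session

There is one attempt and no reset: what is moved stays moved. The work goes in short steps, Python scripts to look and compute and a tool call to move; the robot and the scene stay as the last step left them, time stands still between calls to the robot, and variables do not carry over. Pictures are saved under pics/ and viewed, at most 10 in all, crops included, and the job is handed in when it is done.

Besides the shell and the picture viewer there is one more tool, called by a JSON object that holds its "fn" and its "kwargs", one argument or row to a line. arm_command: Moves the arm, as the interface text tells. Its arguments: {"type":"object","properties":{"steps":{"type":"array","items":{"type":"object","properties":{"rot":{"type":"array","items":{"type":"number"}},"slide":{"type":"array","items":{"type":"number"}},"grip":{"type":"number"}}}},"newtons":{"type":"number"}},"required":["steps"]}

```bash
mkdir -p pics; cat > h.py <<'E'
import numpy as np,cv2,pickle
from bench import sensors,eyes,order
def shot(n,tag):
    c=eyes.camera(n); cv2.imwrite(f'pics/{tag}.png',c['pixels'][:,:,::-1]); pickle.dump(c,open(f'pics/{tag}.pkl','wb')); return c
def ray(c,u,v,z):
    K=np.array(c['intrinsics']);T=np.array(c['pose']); d=T[:3,:3]@np.linalg.solve(K,[u,v,1]); o=T[:3,3]
    return o+d*(z-o[2])/d[2]
def proj(c,p):
    K=np.array(c['intrinsics']);T=np.array(c['pose']); q=K@(T[:3,:3].T@(np.atleast_2d(p)-T[:3,3]).T); return (q[:2]/q[2]).T
E
python3 - <<'E'
from h import *
np.set_printoptions(precision=3,suppress=True)
for n in('top','side'):
    c=shot(n,n+'0'); print(n,c['pose'],c['intrinsics'])
    for k in('crate','bail','caddy','clay_pot','white_spool'):
        print(k,[(np.round(d['bbox']),round(d['conf'],2)) for d in eyes.look_for(k,c)[:2]])
print(sensors.read_state())
a=[cv2.imread(f'pics/{n}0.png') for n in('top','side')]
E
```

```text
top [[-0.015 -0.986  0.165  0.363]
 [-1.     0.013 -0.016 -0.15 ]
 [ 0.013 -0.165 -0.986  1.367]
 [ 0.     0.     0.     1.   ]] [[414.412   0.    260.056]
 [  0.    414.412 190.165]
 [  0.      0.      1.   ]]
crate [(array([136., 176., 217., 241.]), 0.72)]
bail [(array([188., 175., 212., 227.]), 0.72)]
caddy [(array([259., 218., 299., 265.]), 0.71)]
clay_pot [(array([202., 132., 224., 158.]), 0.82)]
white_spool [(array([338., 216., 375., 247.]), 0.82)]
side [[ 0.959 -0.191  0.208  0.323]
 [-0.282 -0.631  0.723 -1.072]
 [-0.007 -0.752 -0.659  0.916]
 [ 0.     0.     0.     1.   ]] [[401.151   0.    256.447]
 [  0.    401.151 188.958]
 [  0.      0.      1.   ]]
crate [(array([191., 125., 254., 183.]), 0.67)]
bail [(array([212., 148., 253., 165.]), 0.71)]
caddy [(array([194., 196., 230., 253.]), 0.59)]
clay_pot [(array([275., 150., 297., 169.]), 0.54)]
white_spool [(array([224., 271., 261., 310.]), 0.65)]
{'time': 0.6, 'joint_positions': array([-1.361,  0.332, -0.065,  1.46 ,  0.022,  1.35 , -0.089]), 'joint_vel': array([-0.   , -0.001, -0.   ,  0.   , -0.   ,  0.001,  0.   ]), 'joint_torque': array([  0.   , -62.276,   0.025, -38.998,  -0.061,   0.032,   0.   ]), 'ee_pos': array([0.144, 0.608, 0.223]), 'eef_rot': array([ 0.116,  0.993,  0.   , -0.   ]), 'ft_force': array([ 0.213, -0.364, -0.25 ]), 'torque': array([-0.052,  0.069, -0.057]), 'grip_force': 0.0, 'width': 0.0870349222211931}
```

View pics/top0.png

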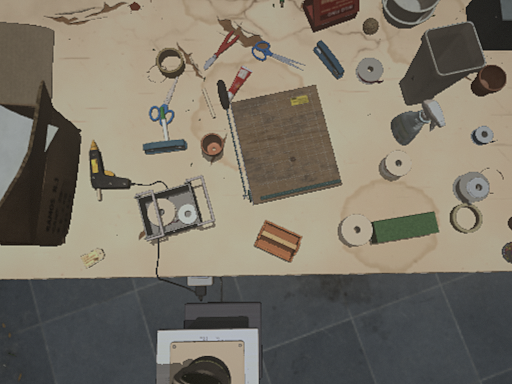

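View pics/side0.png

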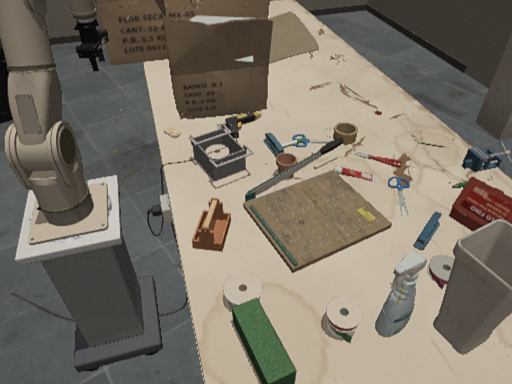

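The top view shows the crate near (175,208), with its moving bail on the right, and the caddy at (278,241). The pot is at (212,146), the white spool at (355,231) and the carton at the left. I'll zoom in to measure.

```bash
python3 - <<'E'
import cv2,numpy as np
t=cv2.imread('pics/top0.png');s=cv2.imread('pics/side0.png')
a=cv2.resize(t[168:272,130:310],None,fx=4.4,fy=4.4,interpolation=cv2.INTER_CUBIC)
for i in range(130,310,20): cv2.putText(a,str(i),(int((i-130)*4.4),10),0,.4,(0,0,255));cv2.line(a,(int((i-130)*4.4),12),(int((i-130)*4.4),20),(0,0,255))
for i in range(170,270,20): cv2.putText(a,str(i),(0,int((i-168)*4.4)),0,.4,(0,0,255));cv2.line(a,(25,int((i-168)*4.4)),(35,int((i-168)*4.4)),(0,0,255))
cv2.imwrite('pics/tc.png',a)
b=cv2.resize(s[118:258,185:300],None,fx=4.2,fy=4.2,interpolation=cv2.INTER_CUBIC)
for i in range(190,300,20): cv2.putText(b,str(i),(int((i-185)*4.2),10),0,.4,(0,0,255));cv2.line(b,(int((i-185)*4.2),12),(int((i-185)*4.2),20),(0,0,255))
for i in range(120,258,20): cv2.putText(b,str(i),(0,int((i-118)*4.2)),0,.4,(0,0,255));cv2.line(b,(25,int((i-118)*4.2)),(35,int((i-118)*4.2)),(0,0,255))
cv2.imwrite('pics/sc.png',b)
E
```

```text
(no output)
```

View pics/tc.png

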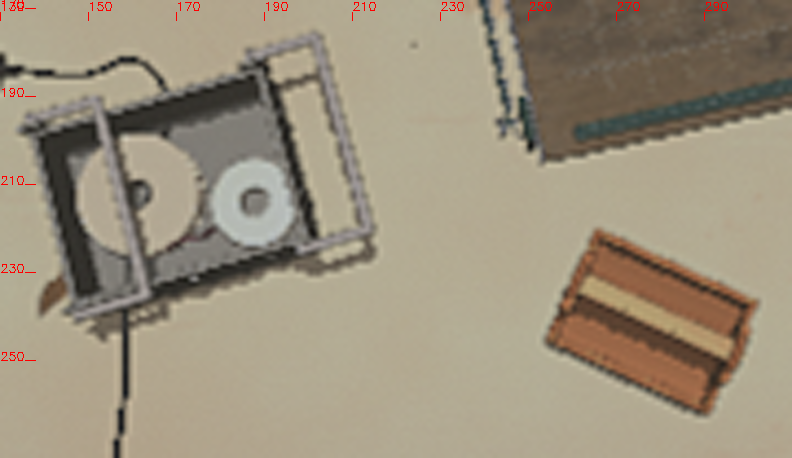

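View pics/sc.png

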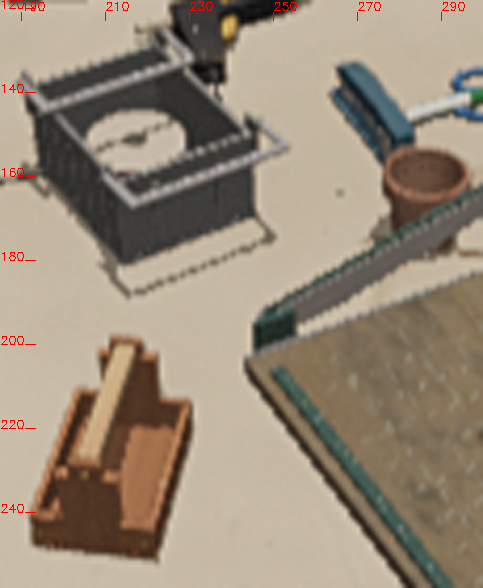

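```bash
cat > fit.py <<'E'
from h import *
from scipy.optimize import least_squares
t,s=[pickle.load(open(f'pics/{n}0.pkl','rb')) for n in('top','side')]
def W(p,P):
    P=np.array(P)/1e3;c,S=np.cos(p[2]),np.sin(p[2])
    return np.c_[p[0]+c*P[:,0]-S*P[:,1],p[1]+S*P[:,0]+c*P[:,1],P[:,2]]
def fit(obs,p0,f):
    r=lambda p:np.concatenate([(proj(c,W(p,f(p,P)))-np.array(U)).ravel() for c,P,U in obs])
    o=least_squares(r,p0,loss='soft_l1'); print(np.round(o.x,4),np.degrees(o.x[2]));print(np.round(r(o.x),1).reshape(-1,2).tolist()); return o.x
def fc(p,P): return [(80+48*np.cos(p[3]),q[1],96+48*np.sin(p[3])) if q[0]==999 else q for q in P]
bars=[(-32,67,96),(-32,-67,96),(999,67,0),(999,-67,0)]
fit([(t,bars+[(-80,-71,96),(-80,71,96)],[(152,191.2),(162.5,234.6),(202.7,177.1),(213.2,220.3),(147,238.9),(136.4,196.4)]),
 (s,bars,[(229,132.3),(194.5,143),(253.6,152.8),(216,166.1)])],[.36,.06,-1.33,.2],fc)
wt=lambda z:[(-65,45,z),(65,45,z),(65,-45,z),(-65,-45,z)]
h=[(-57,0,92),(57,0,92)]
fit([(t,wt(35)+h,[(265.7,220.7),(301.8,236.6),(290.5,261.6),(254.5,246),(262.3,233.5),(295.9,247.5)]),
 (s,h[::-1]+[(-65,45,35),(65,45,0),(65,-45,0),(65,-45,35),(65,45,35)],[(206,227.5),(214.8,199.7),(230.2,213.7),(221.9,250.9),(192.6,248.5),(192.6,240.6),(223,243)])],[.3,-.15,-1.97],lambda p,P:P)
for k,u in(('pot',(213,145,.05)),('spool',(356,231,.05))): print(k,ray(t,*u))
E
python3 fit.py
```

```text
[ 0.5177  0.116  -1.3073  0.0418] -74.9035996374694
[[0.2, 0.9], [-0.0, -0.8], [-0.5, 1.0], [0.0, -0.9], [0.4, 0.5], [0.3, -1.4], [-0.4, -0.4], [1.2, -0.1], [-2.8, 0.3], [0.1, -0.3]]
[ 0.4224 -0.2278 -1.9848] -113.72227773831749
[[-0.4, -1.2], [0.9, -1.3], [1.6, -0.1], [-0.1, -0.5], [0.2, -1.3], [1.0, -0.7], [-1.0, -1.2], [-1.4, -0.6], [-0.7, -1.8], [0.3, 0.3], [-0.2, -0.2], [-1.5, -0.1], [-1.5, 0.3]]
pot [ 0.73552942 -0.01865044  0.05      ]
spool [ 0.44779557 -0.47389831  0.05      ]
```

{"fn": "arm_command", "kwargs": {
  "steps": [
    {"slide": [0.019,-0.047,0.007],"grip": 0.4},
    {"slide": [0.019,-0.047,0.007],"grip": 0.4},
    {"slide": [0.019,-0.047,0.007],"grip": 0.4},
    {"slide": [0.019,-0.047,0.006],"grip": 0.4},
    {"slide": [0.0275,-0.0425,0],"grip": 0.4},
    {"slide": [0.0275,-0.0425,0],"grip": 0.4},
    {"slide": [0.0275,-0.0425,0],"grip": 0.4},
    {"slide": [0.0275,-0.0425,0],"grip": 0.4}
  ],
  "newtons": 10
}}

```text
schema error: expected keys rot, slide, grip
```

{"fn": "arm_command", "kwargs": {
  "steps": [
    {"rot": [0,0,0],"slide": [0.019,-0.047,0.007],"grip": 0.4},
    {"rot": [0,0,0],"slide": [0.019,-0.047,0.007],"grip": 0.4},
    {"rot": [0,0,0],"slide": [0.019,-0.047,0.007],"grip": 0.4},
    {"rot": [0,0,0],"slide": [0.019,-0.047,0.006],"grip": 0.4},
    {"rot": [0,0,0],"slide": [0.0275,-0.0425,0],"grip": 0.4},
    {"rot": [0,0,0],"slide": [0.0275,-0.0425,0],"grip": 0.4},
    {"rot": [0,0,0],"slide": [0.0275,-0.0425,0],"grip": 0.4},
    {"rot": [0,0,0],"slide": [0.0275,-0.0425,0],"grip": 0.4}
  ],
  "newtons": 10
}}

```text
time: 1.6
ee_pos: [0.3309, 0.2487, 0.2498]
eef_rot: [0.116, 0.993, 0.0, 0.0]
ft_force: [0.3, 0.1, 0.8]
width: 0.035
grip_force: 0.0
```

{"fn": "arm_command", "kwargs": {
  "steps": [
    {"rot": [0,0,3.55],"slide": [0.0275,-0.032,0],"grip": 0.4},
    {"rot": [0,0,3.55],"slide": [0.0275,-0.032,0],"grip": 0.4},
    {"rot": [0,0,3.55],"slide": [0.0275,-0.032,0],"grip": 0.4},
    {"rot": [0,0,3.55],"slide": [0.0275,-0.032,0],"grip": 0.4},
    {"rot": [0,0,3.55],"slide": [0.0275,-0.032,0],"grip": 0.4},
    {"rot": [0,0,3.55],"slide": [0.0275,-0.032,0],"grip": 0.4},
    {"rot": [0,0,3.55],"slide": [0.0275,-0.032,0],"grip": 0.4},
    {"rot": [0,0,3.55],"slide": [0.0275,-0.032,-0.02],"grip": 0.4}
  ]
}}

```text
time: 2.6
ee_pos: [0.5519, -0.0066, 0.2307]
eef_rot: [-0.132, 0.991, 0.0, 0.002]
ft_force: [0.1, 1.9, 0.6]
width: 0.035
grip_force: 0.0
```

```bash
python3 - <<'E'
from h import *
st=sensors.read_state();print(st['ee_pos'],st['eef_rot'],st['joint_positions'].round(2))
t=shot('top','t1');s=shot('side','s1')
E
python3 - <<'E'
import cv2,numpy as np
t=cv2.imread('pics/t1.png')[130:270,120:260];s=cv2.imread('pics/s1.png')[60:200,160:300]
cv2.imwrite('pics/m1.png',cv2.resize(np.hstack([t,s]),None,fx=2.85,fy=2.85,interpolation=cv2.INTER_CUBIC))
E
```

```text
[ 0.55191983 -0.00664563  0.23072835] [-1.32438307e-01  9.91189867e-01  2.53019684e-04  1.63627376e-03] [-0.68  0.18  0.7   1.68 -0.12  1.32  1.87]
```

View pics/m1.png

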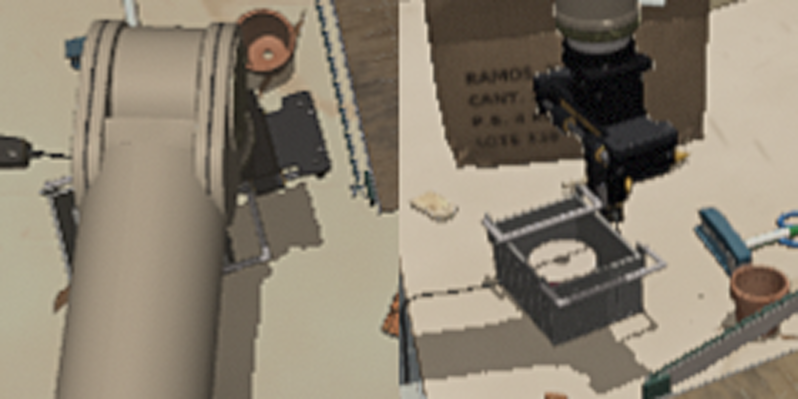

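{"fn": "arm_command", "kwargs": {
  "steps": [
    {"rot": [0,0,0],"slide": [-0.001,-0.001,-0.03],"grip": 0.4},
    {"rot": [0,0,0],"slide": [0,0,-0.03],"grip": 0.4},
    {"rot": [0,0,0],"slide": [0,0,-0.03],"grip": 0.4},
    {"rot": [0,0,0],"slide": [0,0,-0.02],"grip": 0.4},
    {"rot": [0,0,0],"slide": [0,0,-0.015],"grip": 0.4},
    {"rot": [0,0,0],"slide": [0,0,-0.012],"grip": 0.4},
    {"rot": [0,0,0],"slide": [0,0,-0.011],"grip": 0.4},
    {"rot": [0,0,0],"slide": [0,0,0],"grip": 0.4}
  ]
}}

```text
time: 3.7
ee_pos: [0.5488, -0.0068, 0.081]
eef_rot: [-0.131, 0.991, -0.0, -0.001]
ft_force: [-0.6, 0.4, 0.3]
width: 0.0348
grip_force: 0.0
```

{"fn": "arm_command", "kwargs": {
  "steps": [
    {"rot": [0,0,0],"slide": [0,0,0],"grip": 0.15},
    {"rot": [0,0,0],"slide": [0,0,0],"grip": 0.15},
    {"rot": [0,0,0],"slide": [0,0,0],"grip": 0},
    {"rot": [0,0,0],"slide": [0,0,0],"grip": 0},
    {"rot": [0,0,0],"slide": [0,0,0],"grip": 0},
    {"rot": [0,0,0],"slide": [0,0,0],"grip": 0},
    {"rot": [0,0,0],"slide": [0,0,0],"grip": 0},
    {"rot": [0,0,0],"slide": [0,0,0],"grip": 0}
  ]
}}

```text
time: 4.7
ee_pos: [0.5501, -0.0096, 0.0822]
eef_rot: [-0.13, 0.992, -0.002, 0.001]
ft_force: [3.3, -9.3, -0.6]
width: 0.0072
grip_force: 10.0
```

```bash
python3 - <<'E'
import numpy as np
q=np.linspace(.04,np.pi,17);u=np.array([.2605,-.9655])
x=48*np.cos(q);z=48*np.sin(q)
for a,b in zip(np.diff(x),np.diff(z)): print((a*u).round(1),round(b,1))
E
```

```text
[-0.3  1.2] 9.2
[-0.8  2.9] 8.8
[-1.2  4.5] 8.0
[-1.6  5.9] 7.0
[-1.9  7.1] 5.7
[-2.2  8. ] 4.2
[-2.3  8.6] 2.5
[-2.4  8.9] 0.7
[-2.4  8.9] -1.1
[-2.3  8.5] -2.8
[-2.1  7.9] -4.5
[-1.9  6.9] -6.0
[-1.5  5.6] -7.2
[-1.1  4.2] -8.2
[-0.7  2.6] -8.9
[-0.2  0.9] -9.2
```

{"fn": "arm_command", "kwargs": {
  "steps": [
    {"rot": [0,0,0],"slide": [0.0002,-0.0007,0.0092],"grip": 0},
    {"rot": [0,0,0],"slide": [-0.0008,0.0029,0.0088],"grip": 0},
    {"rot": [0,0,0],"slide": [-0.0012,0.0045,0.008],"grip": 0},
    {"rot": [0,0,0],"slide": [-0.0016,0.0059,0.007],"grip": 0},
    {"rot": [0,0,0],"slide": [-0.0019,0.0071,0.0057],"grip": 0},
    {"rot": [0,0,0],"slide": [-0.0022,0.008,0.0042],"grip": 0},
    {"rot": [0,0,0],"slide": [-0.0023,0.0086,0.0025],"grip": 0},
    {"rot": [0,0,0],"slide": [-0.0024,0.0089,0.0007],"grip": 0}
  ]
}}

```text
time: 5.7
ee_pos: [0.5368, 0.0391, 0.1281]
eef_rot: [-0.131, 0.991, 0.0, 0.0]
ft_force: [1.4, -2.0, 0.3]
width: 0.0076
grip_force: 10.0
```

{"fn": "arm_command", "kwargs": {
  "steps": [
    {"rot": [0,0,0],"slide": [-0.0024,0.0089,-0.0011],"grip": 0},
    {"rot": [0,0,0],"slide": [-0.0023,0.0085,-0.0028],"grip": 0},
    {"rot": [0,0,0],"slide": [-0.0021,0.0079,-0.0045],"grip": 0},
    {"rot": [0,0,0],"slide": [-0.0019,0.0069,-0.006],"grip": 0},
    {"rot": [0,0,0],"slide": [-0.0015,0.0056,-0.0072],"grip": 0},
    {"rot": [0,0,0],"slide": [-0.0011,0.0042,-0.0082],"grip": 0},
    {"rot": [0,0,0],"slide": [-0.0007,0.0026,-0.0089],"grip": 0},
    {"rot": [0,0,0],"slide": [-0.0002,0.0009,-0.0095],"grip": 0}
  ]
}}

```text
time: 6.7
ee_pos: [0.5255, 0.0831, 0.0795]
eef_rot: [-0.131, 0.991, -0.0, 0.001]
ft_force: [-0.2, -6.6, 15.7]
width: 0.0076
grip_force: 10.0
```

{"fn": "arm_command", "kwargs": {
  "steps": [
    {"rot": [0,0,0],"slide": [0,0,0.001],"grip": 0.3},
    {"rot": [0,0,0],"slide": [0,0,0],"grip": 0.3},
    {"rot": [0,0,0],"slide": [0,0,0],"grip": 0.3},
    {"rot": [0,0,0],"slide": [0,0,0.01],"grip": 0.3},
    {"rot": [0,0,0],"slide": [0,0,0.03],"grip": 0.3},
    {"rot": [0,0,0],"slide": [0,0,0.04],"grip": 0.3},
    {"rot": [0,0,0],"slide": [0,0,0.04],"grip": 0.3},
    {"rot": [0,0,0],"slide": [0,0,0.04],"grip": 0.6}
  ]
}}

```text
time: 7.7
ee_pos: [0.5246, 0.0838, 0.2426]
eef_rot: [-0.131, 0.991, 0.0, 0.0]
ft_force: [0.2, 0.6, -0.2]
width: 0.0306
grip_force: 0.0
```

{"fn": "arm_command", "kwargs": {
  "steps": [
    {"rot": [0,0,-8.05],"slide": [-0.0064,-0.0195,0],"grip": 0.6},
    {"rot": [0,0,-8.05],"slide": [-0.0064,-0.0195,0],"grip": 0.6},
    {"rot": [0,0,-8.05],"slide": [-0.0064,-0.0195,0],"grip": 0.6},
    {"rot": [0,0,-8.05],"slide": [-0.0064,-0.0195,0],"grip": 0.6},
    {"rot": [0,0,-8.05],"slide": [-0.0064,-0.0195,0],"grip": 0.6},
    {"rot": [0,0,-8.05],"slide": [-0.0064,-0.0195,0],"grip": 0.6},
    {"rot": [0,0,-8.05],"slide": [-0.0064,-0.0195,0],"grip": 0.6},
    {"rot": [0,0,-8.05],"slide": [-0.0064,-0.0195,0],"grip": 0.6}
  ]
}}

```text
time: 8.7
ee_pos: [0.4733, -0.0729, 0.2412]
eef_rot: [0.42, 0.908, 0.0, 0.0]
ft_force: [0.1, -0.4, -0.2]
width: 0.052
grip_force: 0.0
```

{"fn": "arm_command", "kwargs": {
  "steps": [
    {"rot": [0,0,-8.05],"slide": [-0.0064,-0.0195,0],"grip": 0.6},
    {"rot": [0,0,-8.05],"slide": [-0.0064,-0.0195,0],"grip": 0.6},
    {"rot": [0,0,-8.05],"slide": [-0.0064,-0.0195,0],"grip": 0.6},
    {"rot": [0,0,-8.05],"slide": [-0.0064,-0.0195,0],"grip": 0.6},
    {"rot": [0,0,-8.05],"slide": [-0.0064,-0.0195,0],"grip": 0.6},
    {"rot": [0,0,-8.05],"slide": [-0.0064,-0.0195,0],"grip": 0.6},
    {"rot": [0,0,-8.05],"slide": [-0.0064,-0.0195,0],"grip": 0.6},
    {"rot": [0,0,-8.05],"slide": [-0.0064,-0.0195,0],"grip": 0.6}
  ]
}}

```text
time: 9.7
ee_pos: [0.4221, -0.2289, 0.2411]
eef_rot: [0.839, 0.544, 0.001, 0.0]
ft_force: [-0.3, 0.6, -0.3]
width: 0.0524
grip_force: 0.0
```

```bash
python3 - <<'E'
from h import *
st=sensors.read_state();print(st['ee_pos'],st['eef_rot'],st['joint_positions'].round(2))
t=shot('top','t2');s=shot('side','s2')
t=t['pixels'][130:290,140:320,::-1];s=s['pixels'][110:270,170:310,::-1]
cv2.imwrite('pics/m2.png',cv2.resize(np.hstack([t,s]),None,fx=2.5,fy=2.5,interpolation=cv2.INTER_CUBIC))
E
```

```text
[ 0.4220574  -0.22886914  0.24111244] [8.38775150e-01 5.44477649e-01 5.80131209e-04 2.26408383e-05] [-0.53 -0.06  0.92  1.84  0.05  1.34 -0.05]
```

View pics/m2.png

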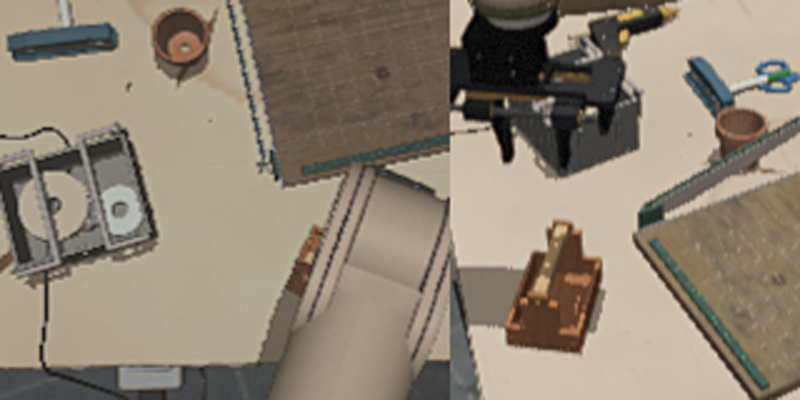

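{"fn": "arm_command", "kwargs": {
  "steps": [
    {"rot": [0,0,0],"slide": [0,0.001,-0.03],"grip": 0.6},
    {"rot": [0,0,0],"slide": [0,0,-0.03],"grip": 0.6},
    {"rot": [0,0,0],"slide": [0,0,-0.03],"grip": 0.6},
    {"rot": [0,0,0],"slide": [0,0,-0.03],"grip": 0.6},
    {"rot": [0,0,0],"slide": [0,0,-0.025],"grip": 0.6},
    {"rot": [0,0,0],"slide": [0,0,-0.02],"grip": 0.6},
    {"rot": [0,0,0],"slide": [0,0,-0.012],"grip": 0.6},
    {"rot": [0,0,0],"slide": [0,0,0],"grip": 0.6}
  ]
}}

```text
time: 10.8
ee_pos: [0.4223, -0.2266, 0.0632]
eef_rot: [0.837, 0.547, -0.0, -0.0]
ft_force: [-0.1, -0.2, -0.3]
width: 0.052
grip_force: 0.0
```

{"fn": "arm_command", "kwargs": {
  "steps": [
    {"rot": [0,0,0],"slide": [0,0,0],"grip": 0.3},
    {"rot": [0,0,0],"slide": [0,0,0],"grip": 0.2},
    {"rot": [0,0,0],"slide": [0,0,0],"grip": 0.1},
    {"rot": [0,0,0],"slide": [0,0,0],"grip": 0},
    {"rot": [0,0,0],"slide": [0,0,0],"grip": 0},
    {"rot": [0,0,0],"slide": [0,0,0],"grip": 0},
    {"rot": [0,0,0],"slide": [0,0,0],"grip": 0},
    {"rot": [0,0,0],"slide": [0,0,0],"grip": 0}
  ],
  "newtons": 25
}}

```text
time: 11.8
ee_pos: [0.4225, -0.2271, 0.0635]
eef_rot: [0.837, 0.547, 0.0, 0.0]
ft_force: [1.8, -1.0, -0.2]
width: 0.0156
grip_force: 24.9
```

Gripped. I'll lift straight up, then view the caddy in the hand.

{"fn": "arm_command", "kwargs": {
  "steps": [
    {"rot": [0,0,0],"slide": [0,0,0.01],"grip": 0},
    {"rot": [0,0,0],"slide": [0,0,0.02],"grip": 0},
    {"rot": [0,0,0],"slide": [0,0,0.025],"grip": 0},
    {"rot": [0,0,0],"slide": [0,0,0.025],"grip": 0},
    {"rot": [0,0,0],"slide": [0,0,0.025],"grip": 0},
    {"rot": [0,0,0],"slide": [0,0,0.025],"grip": 0},
    {"rot": [0,0,0],"slide": [0,0,0.02],"grip": 0},
    {"rot": [0,0,0],"slide": [0,0,0],"grip": 0}
  ]
}}

```text
time: 12.8
ee_pos: [0.4227, -0.2275, 0.2145]
eef_rot: [0.838, 0.546, 0.001, 0.0]
ft_force: [0.5, -0.7, -3.9]
width: 0.0158
grip_force: 24.9
```

```bash
python3 - <<'E'
from h import *
st=sensors.read_state();print(st['ee_pos'],st['eef_rot'],st['ft_force'],st['torque'])
s=shot('side','s3')['pixels'][100:240,170:300,::-1]
b=cv2.resize(s,None,fx=4.2,fy=4.2,interpolation=cv2.INTER_CUBIC)
for i in range(180,300,20): cv2.putText(b,str(i),(int((i-170)*4.2),10),0,.4,(0,0,255));cv2.line(b,(int((i-170)*4.2),12),(int((i-170)*4.2),20),(0,0,255))
for i in range(120,240,20): cv2.putText(b,str(i),(0,int((i-100)*4.2)),0,.4,(0,0,255))
cv2.imwrite('pics/m3.png',b)
E
```

```text
[ 0.42267026 -0.22747518  0.21451883] [8.37501477e-01 5.46433934e-01 1.01580703e-03 4.47426972e-04] [ 0.46481516 -0.74404123 -3.91063551] [-0.15549089  0.00149378 -0.00272223]
```

View pics/m3.png

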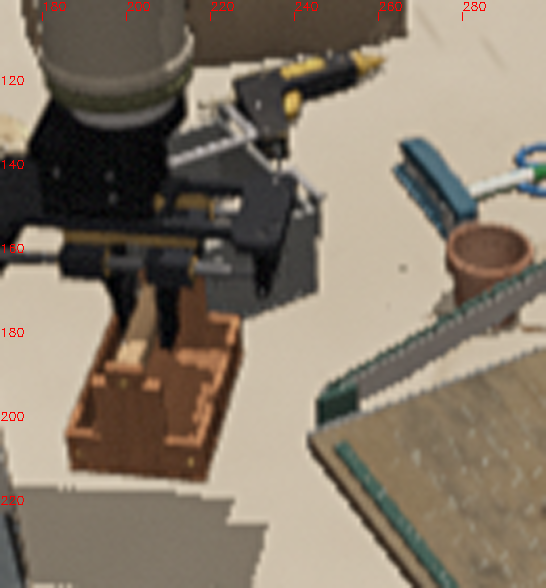

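```bash
cat >> fit.py <<'E'
print('hand')
s=pickle.load(open('pics/s3.pkl','rb')); z=151
P=[(65,-45,z),(65,45,z),(65,-45,z+35),(65,45,z+35),(-65,45,z+35)]
fit([(s,P,[(187.1,211.4),(219.3,213.8),(186.2,202.9),(220,205.5),(227.1,176.2)])],[.42,-.227,-1.97],lambda p,P:P)
E
python3 fit.py | sed -n '/hand/,$p'
```

```text
hand
[ 0.4248 -0.2282 -1.9717] -112.97113995115875
[[0.3, 0.7], [0.7, 0.8], [-0.4, -0.2], [-0.9, -0.3], [0.3, -1.9]]
```

{"fn": "arm_command", "kwargs": {
  "steps": [
    {"rot": [0,0,2.43],"slide": [0.0059,0.0214,0.005],"grip": 0},
    {"rot": [0,0,2.43],"slide": [0.0059,0.0214,0.005],"grip": 0},
    {"rot": [0,0,2.43],"slide": [0.0059,0.0214,0.005],"grip": 0},
    {"rot": [0,0,2.43],"slide": [0.0059,0.0214,0.005],"grip": 0},
    {"rot": [0,0,2.43],"slide": [0.0059,0.0214,0],"grip": 0},
    {"rot": [0,0,2.43],"slide": [0.0059,0.0214,0],"grip": 0},
    {"rot": [0,0,2.43],"slide": [0.0059,0.0214,0],"grip": 0},
    {"rot": [0,0,2.43],"slide": [0.0059,0.0214,0],"grip": 0}
  ]
}}

```text
time: 13.85
ee_pos: [0.4699, -0.0545, 0.2333]
eef_rot: [0.732, 0.681, -0.0, -0.0]
ft_force: [1.1, -0.4, -3.8]
width: 0.0157
grip_force: 24.9
```

{"fn": "arm_command", "kwargs": {
  "steps": [
    {"rot": [0,0,2.43],"slide": [0.0059,0.0214,0],"grip": 0},
    {"rot": [0,0,2.43],"slide": [0.0059,0.0214,0],"grip": 0},
    {"rot": [0,0,2.43],"slide": [0.0059,0.0214,0],"grip": 0},
    {"rot": [0,0,2.43],"slide": [0.0059,0.0214,0],"grip": 0},
    {"rot": [0,0,2.43],"slide": [0.0059,0.0214,0],"grip": 0},
    {"rot": [0,0,2.43],"slide": [0.0059,0.0214,0],"grip": 0},
    {"rot": [0,0,2.43],"slide": [0.0059,0.0214,0],"grip": 0},
    {"rot": [0,0,2.43],"slide": [0.0059,0.0214,0],"grip": 0}
  ]
}}

```text
time: 14.85
ee_pos: [0.5171, 0.1167, 0.2334]
eef_rot: [0.607, 0.795, -0.0, 0.0]
ft_force: [0.2, 0.5, -2.7]
width: 0.0158
grip_force: 24.9
```

{"fn": "arm_command", "kwargs": {
  "steps": [
    {"rot": [0,0,0],"slide": [0,0,-0.01],"grip": 0},
    {"rot": [0,0,0],"slide": [0,0,-0.01],"grip": 0},
    {"rot": [0,0,0],"slide": [0,0,-0.01],"grip": 0},
    {"rot": [0,0,0],"slide": [0,0,-0.01],"grip": 0},
    {"rot": [0,0,0],"slide": [0,0,-0.01],"grip": 0},
    {"rot": [0,0,0],"slide": [0,0,-0.005],"grip": 0},
    {"rot": [0,0,0],"slide": [0,0,0],"grip": 0},
    {"rot": [0,0,0],"slide": [0,0,0],"grip": 0}
  ]
}}

```text
time: 15.85
ee_pos: [0.517, 0.1153, 0.1788]
eef_rot: [0.608, 0.794, 0.0, 0.0]
ft_force: [0.8, -0.5, -2.0]
width: 0.0156
grip_force: 24.9
```

```bash
python3 - <<'E'
from h import *
st=sensors.read_state();print(st['ee_pos'],st['eef_rot'],st['ft_force'],st['torque'])
t=shot('top','t4')['pixels'][140:260,120:240,::-1];s=shot('side','s4')['pixels'][70:190,160:280,::-1]
cv2.imwrite('pics/m4.png',cv2.resize(np.hstack([t,s]),None,fx=3.3,fy=3.3,interpolation=cv2.INTER_CUBIC))
E
```

```text
[0.51700205 0.11532036 0.17881951] [6.07793926e-01 7.94094727e-01 2.88824934e-04 1.57952428e-04] [ 0.82764177 -0.46406352 -2.04687186] [-0.13153403  0.04970372 -0.01699604]
```

View pics/m4.png

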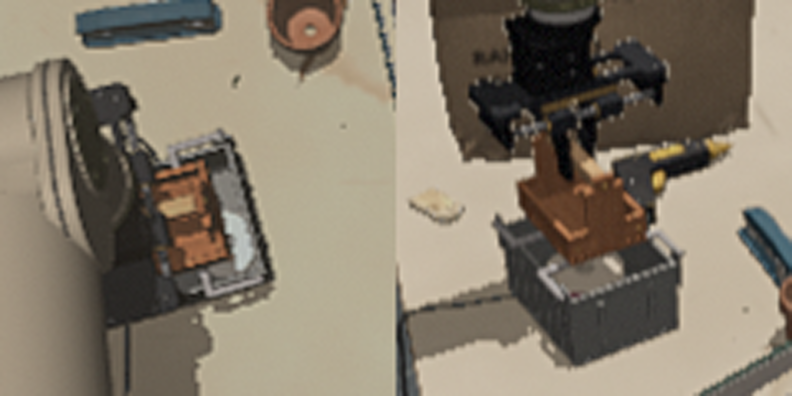

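{"fn": "arm_command", "kwargs": {
  "steps": [
    {"rot": [0,0,0],"slide": [0,-0.001,-0.004],"grip": 0},
    {"rot": [0,0,0],"slide": [0,0,-0.004],"grip": 0},
    {"rot": [0,0,0],"slide": [0,0,-0.003],"grip": 0},
    {"rot": [0,0,0],"slide": [0,0,-0.002],"grip": 0},
    {"rot": [0,0,0],"slide": [0,0,-0.001],"grip": 0},
    {"rot": [0,0,0],"slide": [0,0,-0.0005],"grip": 0},
    {"rot": [0,0,0],"slide": [0,0,0],"grip": 0},
    {"rot": [0,0,0],"slide": [0,0,0],"grip": 0}
  ]
}}

```text
time: 16.95
ee_pos: [0.5168, 0.1143, 0.164]
eef_rot: [0.608, 0.794, 0.0, 0.0]
ft_force: [0.3, 0.6, -3.9]
width: 0.0156
grip_force: 24.9
```

{"fn": "arm_command", "kwargs": {
  "steps": [
    {"rot": [0,0,0],"slide": [0,0,-0.0005],"grip": 0},
    {"rot": [0,0,0],"slide": [0,0,-0.0005],"grip": 0},
    {"rot": [0,0,0],"slide": [0,0,-0.0005],"grip": 0},
    {"rot": [0,0,0],"slide": [0,0,0],"grip": 0},
    {"rot": [0,0,0],"slide": [0,0,0],"grip": 0},
    {"rot": [0,0,0],"slide": [0,0,0],"grip": 0},
    {"rot": [0,0,0],"slide": [0,0,0],"grip": 0},
    {"rot": [0,0,0],"slide": [0,0,0],"grip": 0}
  ]
}}

```text
time: 17.95
ee_pos: [0.5173, 0.1143, 0.1632]
eef_rot: [0.608, 0.794, 0.001, 0.0]
ft_force: [-0.3, -0.8, 6.0]
width: 0.0157
grip_force: 24.9
```

{"fn": "arm_command", "kwargs": {
  "steps": [
    {"rot": [0,0,0],"slide": [0,0,0],"grip": 0.15},
    {"rot": [0,0,0],"slide": [0,0,0],"grip": 0.25},
    {"rot": [0,0,0],"slide": [0,0,0],"grip": 0.4},
    {"rot": [0,0,0],"slide": [0,0,0],"grip": 0.55},
    {"rot": [0,0,0],"slide": [0,0,0],"grip": 0.55},
    {"rot": [0,0,0],"slide": [0,0,0.01],"grip": 0.55},
    {"rot": [0,0,0],"slide": [0,0,0.02],"grip": 0.55},
    {"rot": [0,0,0],"slide": [0,0,0.03],"grip": 0.55}
  ],
  "newtons": 5
}}

```text
time: 18.95
ee_pos: [0.5164, 0.1141, 0.2233]
eef_rot: [0.608, 0.794, -0.0, -0.0]
ft_force: [0.5, -0.2, 0.2]
width: 0.0476
grip_force: 0.0
```

{"fn": "arm_command", "kwargs": {
  "steps": [
    {"rot": [0,0,0],"slide": [0,0,0.03],"grip": 0.55},
    {"rot": [0,0,0],"slide": [0,0,0.03],"grip": 0.55},
    {"rot": [0,0,0],"slide": [-0.01,-0.04,0.02],"grip": 0.55},
    {"rot": [0,0,0],"slide": [-0.01,-0.04,0],"grip": 0.55},
    {"rot": [0,0,0],"slide": [-0.01,-0.04,0],"grip": 0.55},
    {"rot": [0,0,0],"slide": [-0.01,-0.04,0],"grip": 0.55},
    {"rot": [0,0,0],"slide": [-0.01,-0.04,0],"grip": 0.55},
    {"rot": [0,0,0],"slide": [-0.01,-0.04,0],"grip": 0.55}
  ]
}}

```text
time: 19.95
ee_pos: [0.4563, -0.1272, 0.3032]
eef_rot: [0.608, 0.794, 0.001, 0.0]
ft_force: [-0.3, 0.5, 0.5]
width: 0.048
grip_force: 0.0
```

```bash
python3 - <<'E'
from h import *
t=shot('top','t5')['pixels'][140:260,120:240,::-1];s=shot('side','s5')['pixels'][70:190,160:280,::-1]
cv2.imwrite('pics/m5.png',cv2.resize(np.hstack([t,s]),None,fx=3.3,fy=3.3,interpolation=cv2.INTER_CUBIC))
E
```

```text
(no output)
```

View pics/m5.png

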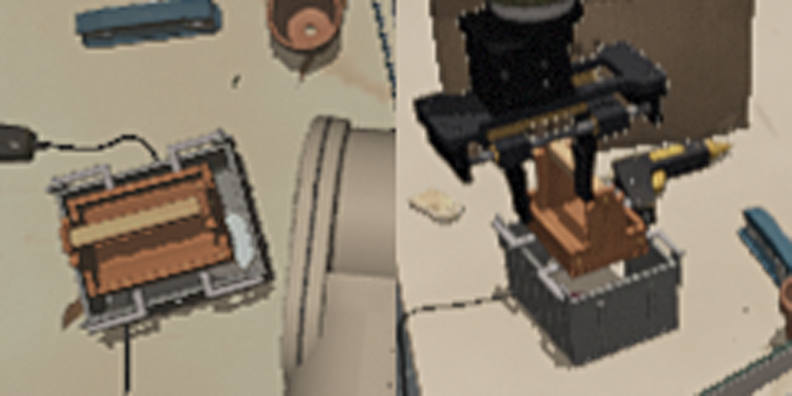

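```bash
cat >> fit.py <<'E'
print('fin')
t=pickle.load(open('pics/t5.pkl','rb'))
px=lambda a:[(120+x/3.3,140+y/3.3) for x,y in a]
p=fit([(t,wt(135)+[(-57,0,192),(57,0,192)],px([(68,195),(213,165),(232,262),(93,295),(73,237),(203,207)]))],[.517,.114,-1.31],lambda p,P:P)
print('crate rim in crop px: proj at mech pose',((proj(t,W([.5173,.1143,-1.309],[(-85,65,90),(85,65,90),(85,-65,90),(-85,-65,90)]))-[120,140])*3.3).round())
E
python3 fit.py | sed -n '/fin/,$p'
```

```text
fin
[ 0.5143  0.1121 -1.3534] -77.54494004532766
[[1.1, 0.8], [-0.2, 0.1], [0.2, -0.2], [-0.8, -0.2], [-0.1, -0.2], [-0.0, -0.2]]
crate rim in crop px: proj at mech pose [[ 55. 190.]
 [231. 142.]
 [265. 274.]
 [ 87. 324.]]
```

```bash
python3 - <<'E'
from h import *
from fit import W,wt
t=pickle.load(open('pics/t5.pkl','rb'))
b=cv2.resize(t['pixels'][175:245,130:210,::-1],None,fx=8,fy=8,interpolation=cv2.INTER_CUBIC)
b=cv2.resize(b,None,fx=1,fy=1)
def dr(p,P,c):
    q=(proj(t,W(p,P))-[130,175]+.5)*8
    cv2.polylines(b,[np.int32(q*16)],True,c,1,cv2.LINE_AA,4)
dr([.5173,.1143,-1.3066],wt(135),(0,255,255))
dr([.5173,.1143,-1.3066],[(-57,8,192),(57,8,192),(57,-8,192),(-57,-8,192)],(0,255,255))
dr([.5173,.1143,-1.3066],[(-85,65,90),(85,65,90),(85,-65,90),(-85,-65,90)],(0,255,0))
dr([.5173,.1143,-1.3066],[(-32,71,100),(-32,-71,100)],(255,0,0))
dr([.5173,.1143,-1.3066],[(32,71,100),(32,-71,100)],(255,0,0))
cv2.imwrite('pics/m6.png',b)
E
```

```text
[ 0.5177  0.116  -1.3073  0.0418] -74.9035996374694
[[0.2, 0.9], [-0.0, -0.8], [-0.5, 1.0], [0.0, -0.9], [0.4, 0.5], [0.3, -1.4], [-0.4, -0.4], [1.2, -0.1], [-2.8, 0.3], [0.1, -0.3]]
[ 0.4224 -0.2278 -1.9848] -113.72227773831749
[[-0.4, -1.2], [0.9, -1.3], [1.6, -0.1], [-0.1, -0.5], [0.2, -1.3], [1.0, -0.7], [-1.0, -1.2], [-1.4, -0.6], [-0.7, -1.8], [0.3, 0.3], [-0.2, -0.2], [-1.5, -0.1], [-1.5, 0.3]]
pot [ 0.73552942 -0.01865044  0.05      ]
spool [ 0.44779557 -0.47389831  0.05      ]
hand
[ 0.4248 -0.2282 -1.9717] -112.97113995115875
[[0.3, 0.7], [0.7, 0.8], [-0.4, -0.2], [-0.9, -0.3], [0.3, -1.9]]
fin
[ 0.5143  0.1121 -1.3534] -77.54494004532766
[[1.1, 0.8], [-0.2, 0.1], [0.2, -0.2], [-0.8, -0.2], [-0.1, -0.2], [-0.0, -0.2]]
crate rim in crop px: proj at mech pose [[ 55. 190.]
 [231. 142.]
 [265. 274.]
 [ 87. 324.]]
```

View pics/m6.png

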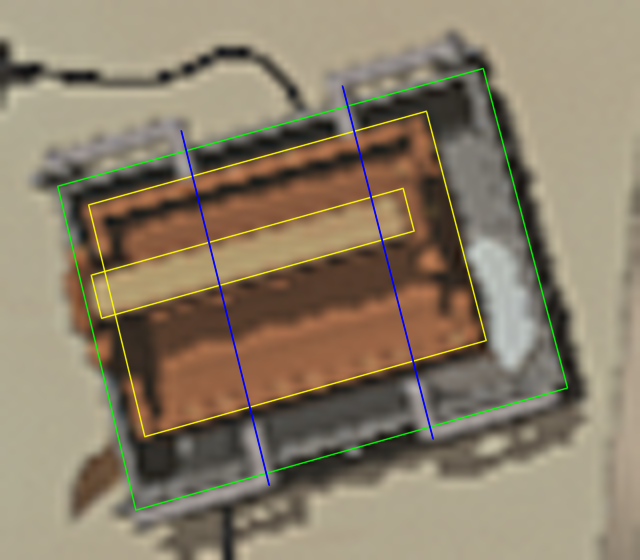

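```bash
python3 -c "
from bench import order
print(order.close_job())"
```

```text
the job is handed in; nothing more can be done
None
```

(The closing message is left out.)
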